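# Seat the pipe-rest post in its spring-plunger holder

## Robot

A 7-joint arm with a two-finger parallel gripper is mounted at the origin on a cart in front of the work surface, level with it; the furniture and walls round the work are solid. World frame = base frame: x ahead of the robot, y to its left, z up, the work surface at z = 0. Lengths are in m, angles in rad, forces in N, time in s.
With the tool pointing down it reaches from about 0.425 to 0.875 m from the base axis. Payload 4.7 kg.
Tool frame: the origin (TCP) lies between the finger pads, 19 mm behind the fingertips; this is the grasp point; z points along the fingers, y is the line along which they close (so a half turn about z gives the same grasp; the last joint's range is limited). The gripper opens to 87 mm and grips with 3 to 60 N. Pads are 19 mm wide; open, the fingers measure 117 mm over their backs; the gripper's body (75 mm by 190 mm) begins 51 mm behind the grasp point.
Start: joints at [1.33, 0.321, -0.07, 1.45, 0.023, 1.371, -0.057], TCP at [0.164, -0.629, 0.241] pointing down, gripper open.
Joint ranges: [-2.86, 2.86], [-0.3, 2.09], [-1.38, 1.24], [0.06, 2.45], [-1.56, 4.7], [0.09, 2.05], [-2.69, 2.69]. Speed limits (rad/s): [2.57, 2.57, 3.14, 3.14, 3.14, 3.14, 3.14].

## Interface

Orientations are given as a rotation vector (axis times angle).
In Python, from bench import get_state, get_image, get_calibration, close_job gives the robot as it stands.
- The arm moves only by the shell command python3 -m crank 'ROWS' [FORCE]. ROWS is JSON, a list of rows, each a list of 5 numbers: the opening, from 0 (shut) to 1 (fully open), then the shift along the world's x, y, z in units of 0.2 m (1.0 is 0.2 m), then the turn about the world's z in units of 2 pi rad (1.0 is 2 pi rad). A call has 1 to 5 rows; each row is the pose to reach, as a shift and turn from the pose commanded when the call began, turning the shorter way round; what a row does not reach only later rows make up. A row lasts 1/8 s, in which the tool goes at most 62.5 mm and 10.7 degrees, less where a joint would pass 70% of its speed; a pose out of reach is approached as far as the arm can. A call with a number of a shift or a turn outside -1 to 1 is refused whole. A call with a gripper value outside its range is refused whole. The fingers move at their own pace and stop on an object; FORCE is the grip in N (left out, the last holds). Time passes only in rows, so rows that repeat a pose let the fingers close. It gives the time, the measured TCP pose, the force, the opening and the grip force at its end, in the units of the state.
- get_state(): the state, without advancing time (a new reading comes with each control period).
- get_image(name): name is "scene" or "side" or "wrist"; returns the picture (480x640x3 uint8, red, green, blue); there is no depth.
- get_calibration(name): a dict with "fovy" (degrees; the focal length in pixels is half the picture's height over the tangent of half this angle, whatever the lens; pixels are square), "cx", "cy" (the principal point, pixels), "k1" (the pictures are not rectified: a ray, as slopes to the right and down, at radius r is drawn at 1 + k1 r^2 times it, then the intrinsics apply), "R" (3x3) and "t" (3): a world point X has camera coordinates R X + t. Camera axes: x right, y down, z forward; pixel columns grow to the right and rows downward; lengths in m; the calibration is good to about 2 mm. A picture is of the moment at which its call begins: read the wrist's pose just before it. get_calibration takes no time and is no camera call; for the wrist camera it gives the pose at the moment of the call.
- close_job(): hands the job in; it is judged then, once.
The state is a dict: "time": time; "joint_positions": joint angles; "qd": joint speeds; "joint_torque": joint torques, N m; "position": TCP position; "tool_rot": TCP orientation; "ft_force": force on the tool from outside, world axes, zero at the start; "torque": the same for the moment, N m; "grip_width": opening from 0.0 (shut) to 1.0 (fully open); "grip_force": force on a finger pad.
Only numpy, scipy, OpenCV 4.12 (cv2) and the standard library are available. Lean on these libraries where they do the work, as an engineer would, in place of code of your own. Each camera call takes 0.05 s, during which the arm holds its last target. There are 200 camera calls.

## Task

Take the yellow-headed pipe-rest post out of the wooden stand, slide it upright into the blue post holder past the side spring plunger, and press it gently but fully home on the sprung seat hidden in the bore, the flat faces of its head looking along the long way of the holder's foot (either way round). Do not force it once it is home, let it go so that the plunger keeps it down, and leave the glass hooks standing where they are.

Things in the scene. Friction and masses are not known exactly. Their poses are not given: they have to be found in the camera images.
- post: Pipe-rest post, loose, about 160 g, 142 mm tall. Origin: centre of its lower end, z up the rod. Steel rod 16 mm in diameter, lowest 14 mm tapering to 7 mm. Dark flange, diameter 36 mm, at z = 80 to 86 mm; above it a yellow neck, 20 mm thick (post x), 36 mm wide (post y), to 120 mm, then two prongs forming a V, also 20 mm thick, 62 mm across y.
- post_grip (a point): On the post's axis 107 mm above its lower end, in the yellow neck: with the TCP here the fingertips end about 2 mm above the flange. Grip from above across the 20 mm thickness (fingers closing along the post's x).
- stand: Wooden stand, fixed, 90 mm (x) by 110 mm (y), 92 mm high, origin under its centre. The post hangs by its flange in a 22 mm hole in the middle of the top board, lower end 12 mm above the worktop: lift it straight up by more than 85 mm to clear the stand.
- holder: Post holder, fixed, origin under its centre: dark foot 120 mm (x) by 76 mm (y), 10 mm thick; blue column 46 mm square, up to 70 mm, bore 18.5 mm in diameter down its axis. Spring plunger on the -x side (black knob); its round nose stands 5 mm into the bore 50 mm above the origin. The post's x axis must end along the holder's x, either way round, within 0.17 rad.
- holder_mouth (a point): Centre of the bore's upper end, 70 mm above the holder's origin. A hidden stop screw in the bore carries a sprung seat and is set differently each time: the post's lower end comes home 17 to 33 mm above the holder's origin (first touch 3 mm higher), so the depth must be felt. Contact forces between post and holder adding up to over 60 N (a push of some 30 N) damage it.
- plunger (a joint): How far the plunger is pushed back, m: 0 with the bore empty, 0.001 to 0.004 with the rod beside it; lower end below 36 mm over the holder's origin means the taper is past it. Riding over it takes a push up to about 12 N, then the moving rod drags with 3 to 10 N (fading once stopped).
- seat (a joint): How far the sprung seat is pressed down, m: 0 with nothing on it, 0.003 fully home; must stay above 0.0015. The seat spring is light (1 to 2 N, hardly felt); then the stop is hard and the push climbs steeply: 15 to 20 N of push means home. The plunger's drag keeps the post down when released.
- hook_clear: Clear glass hook, loose, standing, 43 x 48 x 66 mm, origin under its centre. Leave it alone.
- hook_green: Light green glass hook, loose, standing, 46 x 57 x 79 mm, origin under its centre. Leave it alone.
- hook_brown: Brown glass hook, loose, standing, 44 x 52 x 69 mm, origin under its centre. Leave it alone.
Mind the look-alikes: they are no part of the job. Leave any turquoise look-alike of the post alone.

How it is judged:
By the outcome, as a careful person would: the job done as asked, in the order asked, and still so for the second after the job is handed in, with the robot touching nothing.
It also fails if it takes over 54 s, if anything falls off the work surface, if the arm or the gripper's body presses on something with over 40 N, if the wrist force passes 120 N, or if a joint passes its speed limit or range.

## Working session

There is one attempt and no reset: what is moved stays moved. The work goes in short steps, Python scripts to look and compute and a shell command to move; the robot and the scene stay as the last step left them, time stands still between calls to the robot, and variables do not carry over. Pictures are saved under pics/ and viewed, at most 10 in all, crops included, and the job is handed in when it is done.

```bash
ls; mkdir -p pics; cat > h.py <<'E'
import numpy as np, cv2
from bench import get_state, get_image, get_calibration
def snap(n,f):
    c=get_calibration(n); im=get_image(n); cv2.imwrite(f'pics/{f}.png',im[:,:,::-1]); np.save(f'pics/{f}.npy',np.array([c],dtype=object),allow_pickle=True); return im,c
def load(f): return cv2.imread(f'pics/{f}.png')[:,:,::-1], np.load(f'pics/{f}.npy',allow_pickle=True)[0]
def ray(c,uv):
    f=240/np.tan(np.radians(c['fovy'])/2); d=(np.array(uv,float)-[c['cx'],c['cy']])/f
    s=d.copy()
    for _ in range(30): s=d/(1+c['k1']*(s@s))
    R=np.array(c['R']);t=np.array(c['t']); return -R.T@t, R.T@np.array([s[0],s[1],1])
def onz(c,uv,z):
    o,d=ray(c,uv); return o+d*(z-o[2])/d[2]
def proj(c,X):
    f=240/np.tan(np.radians(c['fovy'])/2); p=np.array(c['R'])@np.array(X)+np.array(c['t']); s=p[:2]/p[2]
    return s*(1+c['k1']*(s@s))*f+[c['cx'],c['cy']]
def tri(c1,a,c2,b):
    o,d=ray(c1,a);p,e=ray(c2,b); k=np.linalg.lstsq(np.c_[d,-e],p-o,rcond=None)[0]
    A=o+d*k[0];B=p+e*k[1]; return (A+B)/2, np.linalg.norm(A-B)
E
python3 - <<'E'
from h import *
for n in('scene','side','wrist'):
    im,c=snap(n,n+'0'); print(n,-np.array(c['R']).T@c['t'],c['fovy'],c['k1'])
print(get_state())
E
```

```text
pics
scene [0.1571983  0.450467   0.76566941] 54.82520013928409 -0.10382316938096005
side [0.2438993  0.76216022 0.5544578 ] 51.362286611274975 0.012614751861249537
wrist [ 0.23631735 -0.61042968  0.38425513] 71.07070817061764 -0.06280550672461564
{'time': 0.15, 'joint_positions': array([ 1.33014923,  0.32166882, -0.0700895 ,  1.45142035,  0.02262234,
        1.37079504, -0.05688497]), 'qd': array([ 0.00040398, -0.00319309,  0.00058169, -0.00294497, -0.00096647,
       -0.00059735, -0.00027937]), 'joint_torque': array([ 6.77858793e-05, -4.91795933e+01, -4.04487904e-01, -3.12876749e+01,
       -6.39970461e-02,  4.05887794e-02,  1.03388463e-04]), 'position': array([ 0.16365113, -0.62864673,  0.24038948]), 'tool_rot': array([-3.11466926e+00, -3.98963447e-01,  4.66978140e-04]), 'ft_force': array([ 0.09309852, -0.37155255, -1.50581208]), 'torque': array([ 0.02834667,  0.02475053, -0.03289133]), 'grip_force': 0.0, 'grip_width': 1.0004749864734888}
```

View pics/scene0.png

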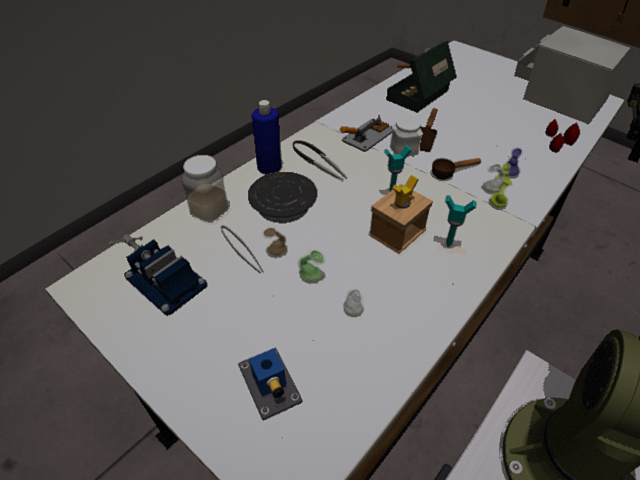

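View pics/side0.png

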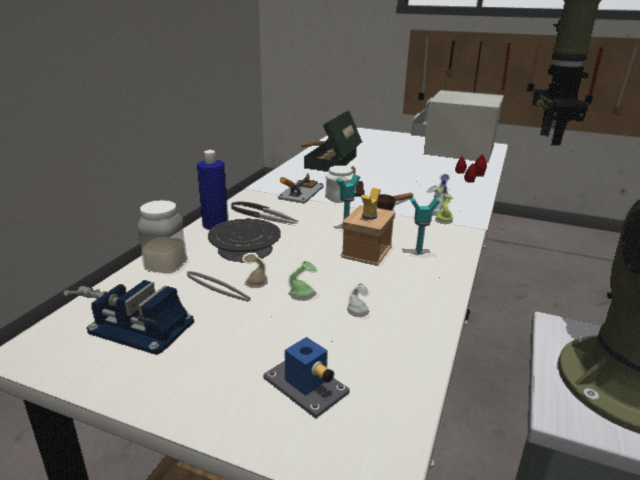

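Scene view: the yellow-headed post is in the wooden stand at (405,190) in the scene view and (371,203) in the side view. Look-alikes are the turquoise posts at scene (398,165) and (459,215), which I reject by colour. The blue holder is at scene (268,370) and side (306,365), and the hooks are at scene (275,241), (312,265) and (353,302). Next I take one close crop to check.

```bash
python3 - <<'E'
from h import *
a,_=load('scene0');b,_=load('side0')
def cr(im,x,y): return cv2.resize(im[y:y+75,x:x+100],(400,300),interpolation=cv2.INTER_CUBIC)
o=np.vstack([np.hstack([cr(a,355,170),cr(b,325,180)]),np.hstack([cr(a,222,343),cr(b,257,338)])])
cv2.imwrite('pics/crop1.png',o[:,:,::-1])
E
```

```text
(no output)
```

View pics/crop1.png

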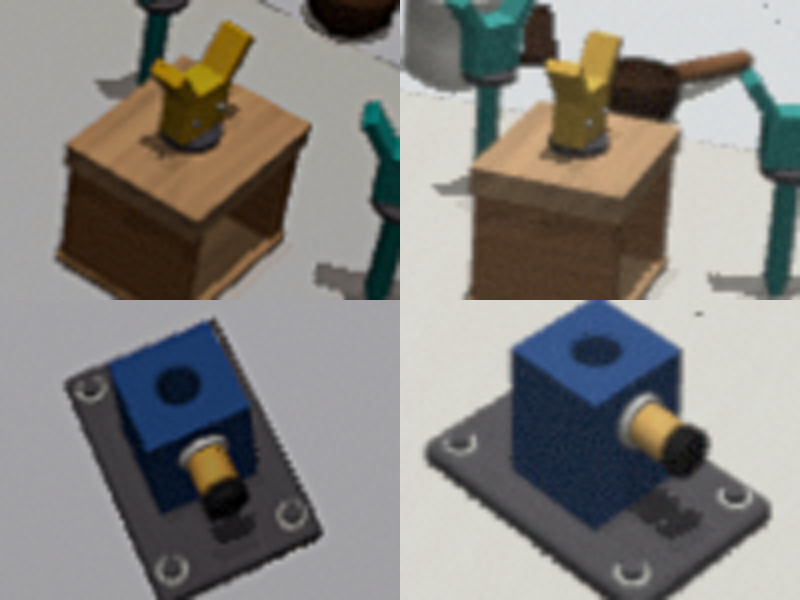

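```bash
python3 - <<'E'
from h import *
_,a=load('scene0');_,b=load('side0'); np.set_printoptions(precision=4,suppress=True)
print('bore',onz(a,(266.5,364.25),.07),onz(b,(306.25,350.5),.07),tri(a,(266.5,364.25),b,(306.25,350.5)))
for u,v in [((244.5,365.5),(272,373.75)),((295,396.25),(340.75,386.75)),((265,410.5),(315,406))]: print('foot',onz(a,u,.01),onz(b,v,.01))
print('stand corners',*[onz(a,u,.092) for u in [(371.25,207),(401,185.5),(432.5,201.25),(405,225.5)]])
print('side',*[onz(b,u,.092) for u in [(343,223),(360,205),(395,212),(382,230)]])
print('flange',onz(a,(403.2,204.5),.095),onz(b,(370,215.75),.095))
# prong tips, outer ends z: tip z=.012+.142
print('tips a',onz(a,(394.5,187),.154),onz(a,(415,177),.154)); print('tips b',onz(b,(365.5,196),.154),onz(b,(376.5,189.5),.154))
E
```

```text
bore [0.4755 0.2121 0.07  ] [0.4759 0.2131 0.07  ] (array([0.4763, 0.2116, 0.0686]), np.float64(0.0003995185343566759))
foot [0.5311 0.2196 0.01  ] [0.5319 0.2187 0.01  ]
foot [0.4218 0.2033 0.01  ] [0.4222 0.2029 0.01  ]
foot [0.4425 0.2556 0.01  ] [0.4435 0.2549 0.01  ]
stand corners [ 0.5644 -0.2006  0.092 ] [ 0.5567 -0.3073  0.092 ] [ 0.472  -0.3078  0.092 ] [ 0.4756 -0.2004  0.092 ]
side [ 0.5634 -0.1969  0.092 ] [ 0.5607 -0.3121  0.092 ] [ 0.4727 -0.3054  0.092 ] [ 0.4741 -0.1974  0.092 ]
flange [ 0.5142 -0.2513  0.095 ] [ 0.5182 -0.2536  0.095 ]
tips a [ 0.5275 -0.2242  0.154 ] [ 0.5133 -0.2824  0.154 ]
tips b [ 0.5228 -0.2219  0.154 ] [ 0.512  -0.2705  0.154 ]
```

The crop confirms the yellow head in the stand, with its bore and flange visible. The post is at about (0.517, -0.254) with its x at about -14°. The holder bore is at (0.476, 0.212) with its x at about -22°, and all sizes check out. Moving above the post.

```bash
python3 -m crank '[[1,0.18,0.19,0,0.017],[1,0.36,0.38,0,0.034],[1,0.54,0.57,0,0.051],[1,0.72,0.76,0,0.068],[1,0.9,0.95,0,0.085]]'; python3 -m crank '[[1,0.18,0.19,0,0.017],[1,0.36,0.38,0,0.034],[1,0.54,0.57,0,0.051],[1,0.72,0.76,0,0.068],[1,0.86,0.92,0,0.085]]'; python3 -m crank '[[1,0,0,0,0],[1,0,0,0,0]]'
python3 - <<'E'
from h import *
snap('wrist','w1'); print(get_state()['position'],get_state()['tool_rot'])
E
```

```text
time: 0.78
position: [0.3447, -0.4376, 0.2411]
tool_rot: [2.898, 1.212, -0.0]
ft_force: [1.1, -0.4, 0.1]
grip_width: 1.001
grip_force: 0.0
time: 1.4
position: [0.517, -0.2529, 0.2412]
tool_rot: [-2.474, -1.936, -0.001]
ft_force: [0.4, -0.2, 0.4]
grip_width: 0.998
grip_force: 0.0
time: 1.65
position: [0.5153, -0.2557, 0.2409]
tool_rot: [-2.48, -1.929, 0.002]
ft_force: [-0.9, -0.3, -0.1]
grip_width: 0.996
grip_force: 0.0
[ 0.51490706 -0.25632787  0.24095502] [-2.48107057e+00 -1.92689338e+00  1.69106393e-03]
```

View pics/w1.png

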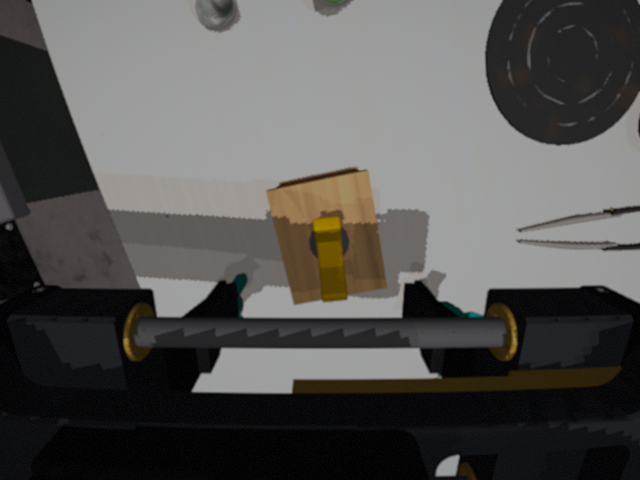

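Wrist view: stand top spans (268,190) to (386,288). The yellow head lies along (327,218) to (335,300), with the dark flange near (329,242). Turquoise tips show near the fingers at (240,285) and (455,310), so I'll measure those too.

```bash
python3 - <<'E'
from h import *
np.set_printoptions(precision=4,suppress=True)
im,c=load('w1');_,a=load('scene0');_,b=load('side0')
hsv=cv2.cvtColor(np.ascontiguousarray(im),cv2.COLOR_RGB2HSV)
m=cv2.inRange(hsv,(20,150,40),(35,255,255)); m[:200]=0;m[310:]=0;m[:,:290]=0;m[:,370:]=0
ct=max(cv2.findContours(m,0,2)[0],key=cv2.contourArea); print(cv2.minAreaRect(ct),cv2.boundingRect(ct))
bx=cv2.boxPoints(cv2.minAreaRect(ct)); print(bx)
for z in(.154,.132): print([onz(c,p,z)[:2] for p in bx])
# rows of mask: left/right edges
for y in range(218,302,8):
    x=np.where(m[y])[0]
    if len(x): print(y,x.min(),x.max())
print('proj of axis guess',[proj(c,(.517,-.254,z)) for z in(.098,.132)])
print('flange',onz(c,(329,242),.095))
print('stand',*[onz(c,u,.092) for u in[(268,190),(369,170),(386,288),(294,304)]])
print('turq base',onz(a,(450,245),0),onz(b,(420,252),0),onz(a,(393,191),0),onz(b,(347,227),0))
s={}
for n in('scene0','side0'):
    i,_=load(n); h=cv2.cvtColor(np.ascontiguousarray(i),cv2.COLOR_RGB2HSV); t=cv2.inRange(h,(82,100,40),(98,255,255))
    k,l,st,ce=cv2.connectedComponentsWithStats(t); print(n,[(st[j],ce[j]) for j in range(1,k) if st[j][4]>60])
E
```

```text
((329.4287109375, 258.18011474609375), (83.42433166503906, 27.851423263549805), 85.03025817871094) (313, 216, 34, 85)
[[311.9419 217.8311]
 [339.6886 215.4184]
 [346.9156 298.5291]
 [319.1689 300.9419]]
[array([ 0.5177, -0.2253]), array([ 0.5369, -0.2283]), array([ 0.5277, -0.2909]), array([ 0.5071, -0.2877])]
[array([ 0.5162, -0.2292]), array([ 0.5371, -0.2326]), array([ 0.527 , -0.3011]), array([ 0.5045, -0.2976])]
218 317 339
226 313 340
234 315 340
242 316 341
250 317 342
258 318 342
266 319 343
274 320 344
282 321 345
290 321 346
298 322 345
proj of axis guess [array([320.8617, 237.1933]), array([320.9457, 247.8194])]
flange [ 0.5228 -0.2608  0.095 ]
stand [ 0.4826 -0.2033  0.092 ] [ 0.571  -0.2082  0.092 ] [ 0.564  -0.3183  0.092 ] [ 0.4757 -0.3128  0.092 ]
turq base [ 0.4034 -0.3038  0.    ] [ 0.4042 -0.307   0.    ] [ 0.6144 -0.3778  0.    ] [ 0.609  -0.3683  0.    ]
scene0 [(array([385, 145,  27,  26, 293], dtype=int32), array([398.256 , 157.6621])), (array([446, 195,  30,  28, 396], dtype=int32), array([458.5202, 209.9217]))]
side0 [(array([337, 174,  22,  25, 287], dtype=int32), array([347.8711, 187.0523])), (array([410, 197,  30,  25, 335], dtype=int32), array([424.3881, 210.3612])), (array([417, 226,   7,  28, 114], dtype=int32), array([419.7807, 239.0263]))]
```

```bash
python3 -m crank '[[1,0.02,-0.01,-0.12,0.012],[1,0.02,-0.01,-0.22,0.012],[1,0.02,-0.01,-0.22,0.012],[1,0.02,-0.01,-0.22,0.012]]'
python3 - <<'E'
from h import *
np.set_printoptions(precision=4,suppress=True)
s=get_state(); im,c=snap('wrist','w2'); print(s['position'],s['tool_rot'])
_,a=load('scene0');_,b=load('side0')
print('turq head z',tri(a,(458.5,209.9),b,(424.4,210.4)),tri(a,(398.2,157.7),b,(347.9,187)))
hsv=cv2.cvtColor(np.ascontiguousarray(im),cv2.COLOR_RGB2HSV)
m=cv2.inRange(hsv,(20,150,40),(35,255,255)); m[:150]=0;m[330:]=0;m[:,:270]=0;m[:,390:]=0
ct=max(cv2.findContours(m,0,2)[0],key=cv2.contourArea);bx=cv2.boxPoints(cv2.minAreaRect(ct)); print(bx)
q=np.array([onz(c,p,.154)[:2] for p in bx]);print(q,q.mean(0))
print('tcp px',proj(c,s['position']))
E
```

```text
time: 2.2
position: [0.5197, -0.2581, 0.1981]
tool_rot: [2.405, 2.019, 0.0]
ft_force: [1.4, 1.3, 0.1]
grip_width: 1.001
grip_force: 0.0
[ 0.5197 -0.2581  0.1981] [2.4055 2.019  0.0002]
turq head z (array([ 0.4052, -0.2996,  0.1106]), np.float64(0.0012058196280072344)) (array([ 0.6136, -0.3763,  0.1074]), np.float64(0.001666231118468507))
[[306. 228.]
 [340. 228.]
 [340. 318.]
 [306. 318.]]
[[ 0.518  -0.225 ]
 [ 0.5372 -0.2283]
 [ 0.5282 -0.2848]
 [ 0.5075 -0.2811]] [ 0.5227 -0.2548]
tcp px [318.747  315.1144]
```

View pics/w2.png

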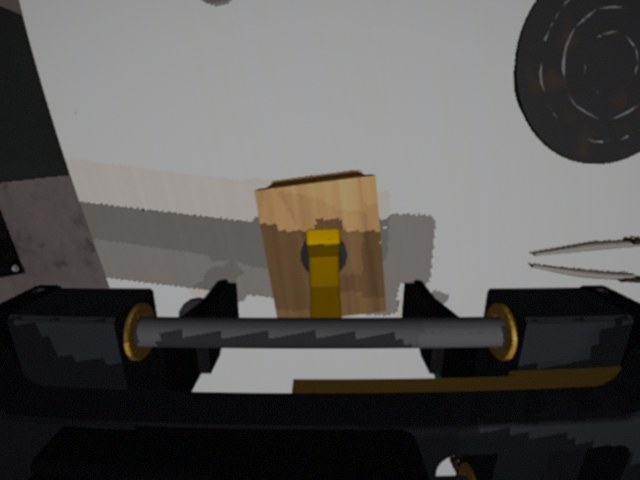

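Head is aligned with the tool (columns 306–340), and the centre is about 2–3 mm toward +x. Descend and grip.

```bash
python3 -m crank '[[1,0.01,0,-0.2,0],[1,0.01,0,-0.39,0],[1,0.01,0,-0.39,0],[1,0.01,0,-0.39,0]]' && python3 -m crank '[[0.15,0,0,0,0],[0.15,0,0,0,0],[0,0,0,0,0],[0,0,0,0,0],[0,0,0,0,0]]' 45
```

```text
time: 2.75
position: [0.523, -0.2576, 0.1213]
tool_rot: [2.403, 2.02, 0.002]
ft_force: [-0.1, 0.8, 0.4]
grip_width: 1.003
grip_force: 0.0
time: 3.38
position: [0.5218, -0.257, 0.1193]
tool_rot: [2.405, 2.022, -0.0]
ft_force: [-0.2, -0.1, -0.9]
grip_width: 0.52
grip_force: 0.0
```

```bash
python3 -m crank '[[0,0,0,0,0],[0,0,0,0,0],[0,0,0,0,0],[0,0,0,0,0],[0,0,0,0,0]]' 45
```

```text
time: 4.0
position: [0.5219, -0.257, 0.1192]
tool_rot: [2.404, 2.022, 0.0]
ft_force: [1.0, 0.1, -0.3]
grip_width: 0.225
grip_force: 44.8
```

```bash
python3 -m crank '[[0,0,0,0.15,0],[0,0,0,0.35,0],[0,0,0,0.6,0],[0,0,0,0.6,0]]' && python3 -m crank '[[0,-0.02,0.2,0,-0.007],[0,-0.05,0.45,0,-0.014],[0,-0.07,0.7,0,-0.02],[0,-0.1,0.9,0,-0.027],[0,-0.11,1,0,-0.034]]' && python3 -m crank '[[0,-0.03,0.25,0,0],[0,-0.06,0.5,0,0],[0,-0.09,0.75,0,0],[0,-0.12,1,0,0],[0,-0.12,1,0,0]]'
```

```text
time: 4.5
position: [0.524, -0.2577, 0.2436]
tool_rot: [2.399, 2.017, 0.004]
ft_force: [-0.5, 0.6, -2.1]
grip_width: 0.224
grip_force: 44.8
time: 5.12
position: [0.4985, -0.0541, 0.2379]
tool_rot: [-2.603, -1.756, 0.003]
ft_force: [-0.3, -0.6, -0.9]
grip_width: 0.227
grip_force: 44.8
time: 5.75
position: [0.4736, 0.1479, 0.2383]
tool_rot: [-2.597, -1.764, 0.001]
ft_force: [0.2, -0.2, -1.9]
grip_width: 0.227
grip_force: 44.8
```

```bash
python3 -m crank '[[0,0,0,0,0],[0,0,0,0,0]]' ; python3 - <<'E'
from h import *
np.set_printoptions(precision=4,suppress=True)
s=get_state(); print(s['position'],s['tool_rot'])
w,c=snap('wrist','w3'); a,_=snap('scene','scene3'); b,_=snap('side','side3')
o=np.hstack([cv2.resize(w[60:460,120:520],(400,400))[:400], cv2.resize(a[300:420,200:320],(400,400),interpolation=2)])
q=np.hstack([cv2.resize(a[250:400,220:350],(346,400),interpolation=2),cv2.resize(b[250:400,240:410],(453,400),interpolation=2)])
cv2.imwrite('pics/c3.png',q[:,:,::-1])
E
```

```text
time: 6.0
position: [0.4759, 0.1412, 0.2386]
tool_rot: [-2.609, -1.751, 0.002]
ft_force: [1.3, 0.4, -2.6]
grip_width: 0.226
grip_force: 44.8
[0.4759 0.1412 0.2386] [-2.6086 -1.7506  0.002 ]
```

View pics/w3.png

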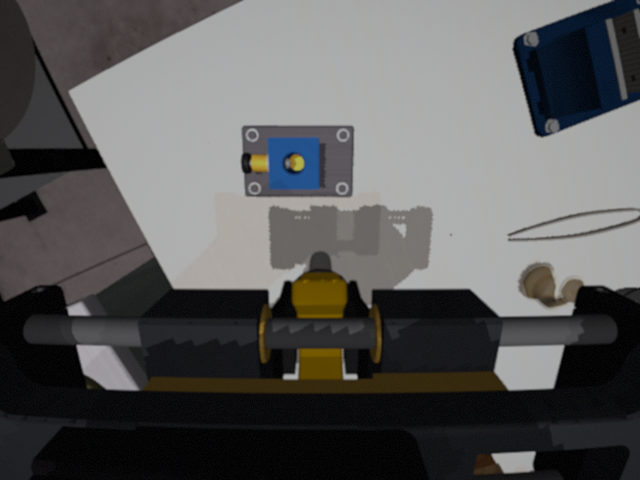

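View pics/c3.png

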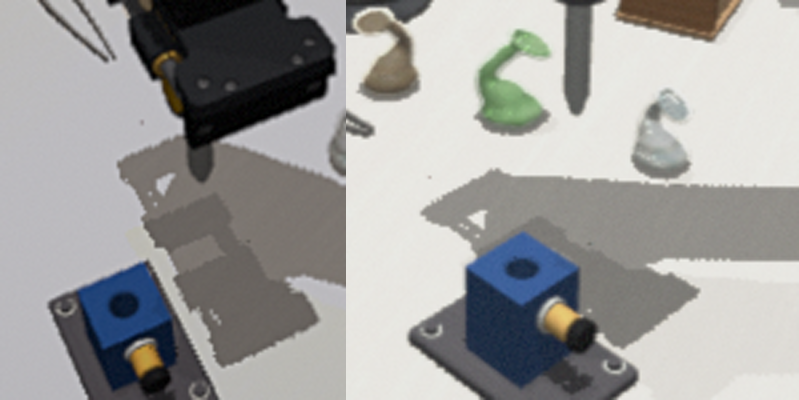

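Wrist view: the holder is square with the image axes, so the yaw is right; top face cols 268–320, rows 138–190, bore ≈ (294,163). Rod tip is at about (296,317) in the scene view and (327,292) in the side view. Measuring the tip against the bore, with the same cameras.

```bash
python3 - <<'E'
from h import *
np.set_printoptions(precision=4,suppress=True)
im,a=load('scene3');im2,b=load('side3');w,c=load('w3')
def bore(im,box):
    x,y,X,Y=box; g=cv2.cvtColor(np.ascontiguousarray(im),cv2.COLOR_RGB2HSV)[y:Y,x:X]
    print(g[:,(X-x)//2,2]); v=g[:,:,2].astype(float); w=np.clip(np.median(v)-v-20,0,None); yy,xx=np.mgrid[y:Y,x:X]; return (xx*w).sum()/w.sum(),(yy*w).sum()/w.sum()
# rods: rows/cols by darkness
for nm,i,(x,y,X,Y) in(('sc',im,(285,300,308,322)),('si',im2,(315,262,340,296))):
    g=cv2.cvtColor(np.ascontiguousarray(i),cv2.COLOR_RGB2GRAY)
    for r in range(y,Y,2):
        q=np.where(g[r,x:X]<95)[0]; print(nm,r,(q.min()+x,q.max()+x) if len(q) else None,end='; ')
    print()
A=tri(a,(295.75,316.5),b,(326.6,291)); print('tip',A)
print(onz(a,(295.75,316.5),.132),onz(b,(326.6,291),.132))
for n,i,cc,u in(('a',im,a,(266.5,364.25)),('b',im2,b,(306.25,350.5))):
    print('bore',bore(i,(int(u[0])-8,int(u[1])-6,int(u[0])+9,int(u[1])+7)))
print('wrist bore',onz(c,(294,164),.07),'ang',[onz(c,p,.01) for p in((252,134.5),(343,134.5),(254,187.5),(342,187.5))])
E
```

```text
sc 300 (np.int64(289), np.int64(306)); sc 302 (np.int64(289), np.int64(301)); sc 304 (np.int64(290), np.int64(299)); sc 306 (np.int64(290), np.int64(299)); sc 308 (np.int64(290), np.int64(299)); sc 310 (np.int64(290), np.int64(299)); sc 312 (np.int64(291), np.int64(299)); sc 314 (np.int64(291), np.int64(299)); sc 316 (np.int64(293), np.int64(298)); sc 318 (np.int64(295), np.int64(296)); sc 320 None; 
si 262 (np.int64(323), np.int64(330)); si 264 (np.int64(323), np.int64(330)); si 266 (np.int64(323), np.int64(329)); si 268 (np.int64(323), np.int64(330)); si 270 (np.int64(323), np.int64(330)); si 272 (np.int64(323), np.int64(330)); si 274 (np.int64(323), np.int64(330)); si 276 (np.int64(323), np.int64(330)); si 278 (np.int64(323), np.int64(330)); si 280 (np.int64(323), np.int64(330)); si 282 (np.int64(323), np.int64(329)); si 284 (np.int64(323), np.int64(329)); si 286 (np.int64(324), np.int64(329)); si 288 (np.int64(324), np.int64(327)); si 290 (np.int64(325), np.int64(327)); si 292 None; si 294 None; 
tip (array([0.4729, 0.14  , 0.1331]), np.float64(0.0005471563781151431))
[0.4732 0.1394 0.132 ] [0.4738 0.1381 0.132 ]
[116  91  57  44  47  48  45  46  47  43  45  89 120]
bore (np.float64(265.9562403697997), np.float64(364.062249614792))
[154 151 139  87  75  76  74  76  72  74 100 149 156]
bore (np.float64(305.5924713584288), np.float64(350.3567921440262))
wrist bore [0.4788 0.2092 0.07  ] ang [array([0.4447, 0.2544, 0.01  ]), array([0.534 , 0.2175, 0.01  ]), array([0.423 , 0.2027, 0.01  ]), array([0.5126, 0.1659, 0.01  ])]
```

```bash
python3 -m crank '[[0,0.01,0.2,0,0],[0,0.015,0.355,-0.1,0],[0,0.015,0.355,-0.235,0],[0,0.015,0.355,-0.235,0],[0,0.015,0.355,-0.235,0]]' ; python3 -m crank '[[0,0,0,0,0]]'; python3 - <<'E'
from h import *
np.set_printoptions(precision=4,suppress=True)
s=get_state(); print(s['position'],s['tool_rot'])
a,_=snap('scene','scene4'); b,_=snap('side','side4')
q=np.hstack([cv2.resize(a[320:400,226:306],(400,400),interpolation=2),cv2.resize(b[300:380,266:346],(400,400),interpolation=2)])
cv2.imwrite('pics/c4.png',q[:,:,::-1])
E
```

```text
time: 6.78
position: [0.4795, 0.2134, 0.1931]
tool_rot: [2.607, 1.752, 0.001]
ft_force: [-0.5, 0.4, -2.3]
grip_width: 0.227
grip_force: 44.8
time: 6.9
position: [0.4797, 0.2136, 0.1935]
tool_rot: [2.607, 1.752, 0.003]
ft_force: [-0.6, -0.5, -1.5]
grip_width: 0.224
grip_force: 44.8
[0.4797 0.2136 0.1935] [2.6066 1.7517 0.0029]
```

View pics/c4.png

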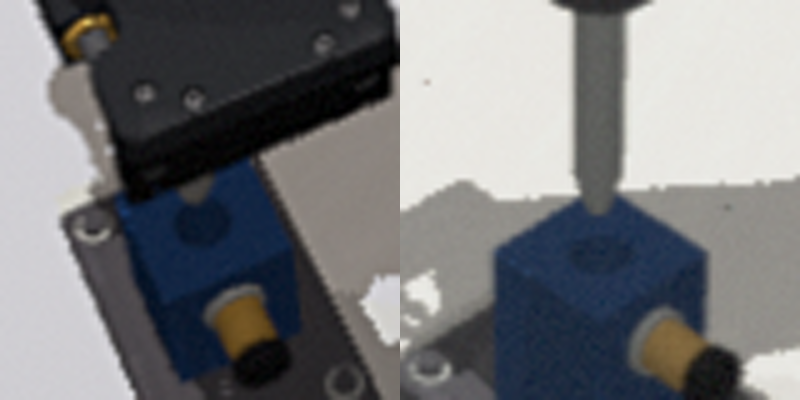

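Scene crop: rod end at (265.2,359.5) and bore at (266.6,364.4). Side crop: rod end at (305.8,342) and bore at (306,351).

```bash
python3 - <<'E'
from h import *
np.set_printoptions(precision=4,suppress=True)
_,a=load('scene4');_,b=load('side4')
t=tri(a,(265.2,359.5),b,(305.8,342)); B=tri(a,(266.6,364.4),b,(306,351)); print(t,B,'d',B[0]-t[0])
z=.0865; print('tip',onz(a,(265.2,359.5),z),onz(b,(305.8,342),z)); print('bore',onz(a,(266.6,364.4),.07),onz(b,(306,351),.07))
# vertical drop prediction in pixel space
T=t[0];print('drop to mouth px',proj(a,[T[0],T[1],.07]),proj(b,[T[0],T[1],.07]))
E
```

```text
(array([0.4768, 0.2123, 0.0848]), np.float64(0.0005367828661322761)) (array([0.4768, 0.2111, 0.0671]), np.float64(0.000621227069306189)) d [ 0.     -0.0012 -0.0178]
tip [0.4757 0.2129 0.0865] [0.4763 0.2141 0.0865]
bore [0.4751 0.2122 0.07  ] [0.4758 0.2143 0.07  ]
drop to mouth px [265.8259 363.8819] [305.8785 350.0465]
```

Within about 1 mm of the bore axis. Lower gently and watch the forces.

```bash
python3 -m crank '[[0,-0.002,-0.002,-0.04,0],[0,-0.002,-0.002,-0.08,0],[0,-0.002,-0.002,-0.11,0]]' ; python3 -m crank '[[0,0,0,-0.01,0],[0,0,0,-0.02,0],[0,0,0,-0.02,0]]'
```

```text
time: 7.38
position: [0.4781, 0.2133, 0.1694]
tool_rot: [-2.606, -1.754, 0.001]
ft_force: [-0.1, 0.3, -1.0]
grip_width: 0.227
grip_force: 44.8
time: 7.75
position: [0.4784, 0.2136, 0.1663]
tool_rot: [-2.606, -1.754, -0.0]
ft_force: [-0.2, 0.7, -2.0]
grip_width: 0.227
grip_force: 44.8
```

```bash
python3 -m crank '[[0,0,0,-0.015,0],[0,0,0,-0.03,0],[0,0,0,-0.03,0]]'; python3 -m crank '[[0,0,0,-0.015,0],[0,0,0,-0.03,0],[0,0,0,-0.03,0]]'
```

```text
time: 8.12
position: [0.4782, 0.2135, 0.16]
tool_rot: [-2.606, -1.754, 0.001]
ft_force: [0.5, 0.1, -1.6]
grip_width: 0.216
grip_force: 44.8
time: 8.5
position: [0.4789, 0.2133, 0.1542]
tool_rot: [2.606, 1.753, 0.001]
ft_force: [2.4, -0.8, -1.6]
grip_width: 0.223
grip_force: 44.8
```

```bash
python3 -m crank '[[0,0,0,-0.015,0],[0,0,0,-0.03,0],[0,0,0,-0.03,0]]'; python3 -m crank '[[0,0,0,-0.015,0],[0,0,0,-0.03,0],[0,0,0,-0.03,0]]'
```

```text
time: 8.88
position: [0.4793, 0.2133, 0.1482]
tool_rot: [2.606, 1.753, 0.002]
ft_force: [4.0, -0.5, -3.1]
grip_width: 0.222
grip_force: 44.9
time: 9.25
position: [0.4789, 0.2131, 0.1419]
tool_rot: [2.606, 1.753, 0.001]
ft_force: [5.7, -1.3, -3.1]
grip_width: 0.232
grip_force: 44.9
```

```bash
for i in 1; do python3 -m crank '[[0,0,0,-0.005,0],[0,0,0,-0.005,0]]'|grep -E 'pos|ft'; python3 -m crank '[[0,0,0,-0.005,0],[0,0,0,-0.005,0]]'|grep -E 'pos|ft'; done
```

```text
position: [0.4796, 0.213, 0.1415]
ft_force: [6.2, -2.2, -1.2]
position: [0.4796, 0.2129, 0.1405]
ft_force: [5.6, -1.1, -0.9]
```

```bash
python3 -m crank '[[0,0,0,-0.005,0],[0,0,0,-0.005,0]]'|grep -E 'pos|ft'; python3 -m crank '[[0,0,0,-0.005,0],[0,0,0,-0.005,0]]'|grep -E 'pos|ft'
```

```text
position: [0.4795, 0.213, 0.1395]
ft_force: [5.7, -1.8, -0.4]
position: [0.4796, 0.213, 0.1386]
ft_force: [6.7, -1.6, -0.4]
```

```bash
python3 -m crank '[[0,0,0,-0.005,0],[0,0,0,-0.005,0]]'|grep -E 'pos|ft'; python3 -m crank '[[0,0,0,-0.005,0],[0,0,0,-0.005,0]]'|grep -E 'pos|ft'
```

```text
position: [0.4796, 0.213, 0.1376]
ft_force: [6.4, -1.7, -0.6]
position: [0.4795, 0.213, 0.1365]
ft_force: [6.7, -2.4, -0.4]
```

```bash
python3 -m crank '[[0,0,0,-0.005,0],[0,0,0,-0.005,0]]'|grep -E 'pos|ft'; python3 -m crank '[[0,0,0,-0.005,0],[0,0,0,-0.005,0]]'|grep -E 'pos|ft'
```

```text
position: [0.4796, 0.213, 0.1356]
ft_force: [5.6, -1.5, -1.1]
position: [0.4796, 0.213, 0.1346]
ft_force: [6.2, -2.1, -0.7]
```

```bash
python3 -m crank '[[0,0,0,-0.005,0],[0,0,0,-0.005,0]]'|grep -E 'pos|ft'; python3 -m crank '[[0,0,0,-0.005,0],[0,0,0,-0.005,0]]'|grep -E 'pos|ft'
```

```text
position: [0.4796, 0.213, 0.1336]
ft_force: [6.0, -2.5, -0.8]
position: [0.4796, 0.2129, 0.1325]
ft_force: [4.2, -2.0, -1.4]
```

```bash
python3 -m crank '[[0,0,0,-0.005,0],[0,0,0,-0.005,0]]'|grep -E 'pos|ft'; python3 -m crank '[[0,0,0,-0.005,0],[0,0,0,-0.005,0]]'|grep -E 'pos|ft'
```

```text
position: [0.4796, 0.213, 0.1316]
ft_force: [5.4, -2.5, 0.2]
position: [0.4796, 0.213, 0.1306]
ft_force: [5.4, -2.6, -0.1]
```

```bash
python3 -m crank '[[0,0,0,-0.005,0],[0,0,0,-0.005,0]]'|grep -E 'pos|ft'
```

```text
position: [0.4796, 0.213, 0.1296]
ft_force: [6.0, -1.4, 0.2]
```

```bash
python3 -m crank '[[0,0,0,-0.005,0],[0,0,0,-0.005,0]]'|grep -E 'pos|ft'
```

```text
position: [0.4796, 0.213, 0.1286]
ft_force: [5.9, -2.0, -0.2]
```

```bash
python3 -m crank '[[0,0,0,-0.004,0],[0,0,0,-0.004,0]]'|grep -E 'pos|ft'
```

```text
position: [0.4797, 0.2131, 0.1282]
ft_force: [5.0, -2.4, 3.4]
```

```bash
python3 -m crank '[[0,0,0,-0.003,0],[0,0,0,-0.003,0]]'|grep -E 'pos|ft'
```

```text
position: [0.4798, 0.2132, 0.1281]
ft_force: [3.8, -2.9, 5.9]
```

```bash
python3 -m crank '[[0,0,0,-0.005,0],[0,0,0,-0.005,0]]'|grep -E 'pos|ft'
```

```text
position: [0.48, 0.2134, 0.1279]
ft_force: [3.4, -3.0, 10.8]
```

```bash
python3 -m crank '[[0,0,0,-0.004,0],[0,0,0,-0.004,0]]'|grep -E 'pos|ft'
```

```text
position: [0.4801, 0.2135, 0.1277]
ft_force: [1.6, -3.4, 16.2]
```

Home: about 17 N of push with z stalled. Ease the preload so the arm does not drop on release, then open.

```bash
python3 -m crank '[[0,0,0,0.005,0],[0,0,0,0.01,0],[0,0,0,0.01,0]]'|grep -E 'pos|ft'
```

```text
position: [0.4798, 0.2132, 0.1281]
ft_force: [4.0, -2.7, 4.5]
```

```bash
python3 -m crank '[[0.6,0,0,0,0],[0.6,0,0,0,0],[0.6,0,0,0,0],[0.6,0,0,0,0],[0.6,0,0,0,0]]'; python3 -m crank '[[0.6,0,0,0.1,0],[0.6,0,0,0.3,0],[0.6,0,0,0.55,0],[0.6,0,0,0.55,0]]'; python3 -m crank '[[0.6,0,-0.25,0,0],[0.6,0,-0.5,0,0],[0.6,0,-0.6,0,0],[0.6,0,-0.6,0,0]]'
python3 - <<'E'
from h import *
a,_=snap('scene','scene5'); b,_=snap('side','side5')
q=np.hstack([cv2.resize(a[280:420,200:340],(400,400),interpolation=2),cv2.resize(b[260:400,236:376],(400,400),interpolation=2)])
cv2.imwrite('pics/c5.png',q[:,:,::-1])
E
```

```text
time: 14.75
position: [0.4781, 0.2136, 0.1269]
tool_rot: [-2.606, -1.754, 0.001]
ft_force: [0.2, 0.2, -0.5]
grip_width: 0.587
grip_force: 0.0
time: 15.25
position: [0.4808, 0.2153, 0.2425]
tool_rot: [2.604, 1.752, 0.014]
ft_force: [0.4, 0.5, 0.1]
grip_width: 0.603
grip_force: 0.0
time: 15.75
position: [0.4784, 0.0919, 0.2372]
tool_rot: [2.609, 1.749, -0.001]
ft_force: [0.1, 0.3, -0.5]
grip_width: 0.6
grip_force: 0.0
```

View pics/c5.png

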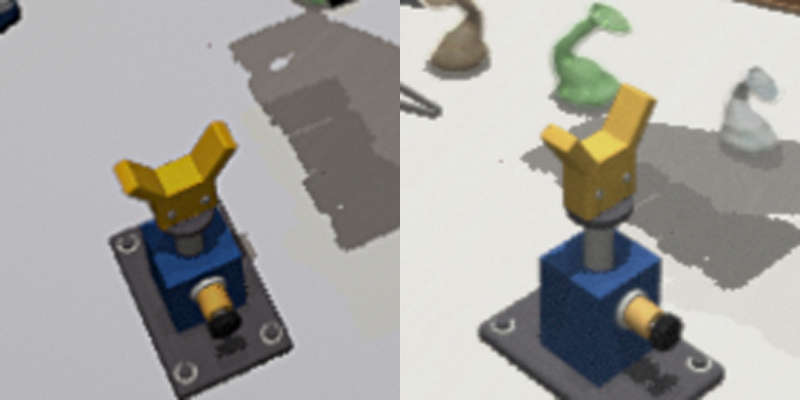

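The post stands upright in the holder: head in the scene crop at about (180,190), with its flat faces along the foot's long way and the knob side. The hooks are still standing and the arm is clear.

```bash
python3 -c "
from bench import close_job
print(close_job())"
```

```text
the job is handed in; nothing more can be done
None
```

The yellow-headed post is in the blue holder, pressed home with about 17 N and released, its head's flat faces along the foot's long way; the hooks are still standing, and I handed the job in at about 16 s. I judged the seat home from the push and the stalled descent, since it cannot be seen or measured directly.

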